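Candle a duck egg: select the blue filter and hold the lamp dial at its third click

ROBOT

A 6-joint arm with a two-finger parallel gripper is mounted at the origin on the work surface. World frame = base frame: x ahead of the robot, y to its left, z up, the work surface at z = 0. Lengths are in m, angles in rad, forces in N, time in s.
With the tool pointing down it reaches from about 0.25 to 0.725 m from the base axis. Payload 9.7 kg.
Tool frame: the origin (TCP) lies on the centre line of the jaws, within the pads' length; the fingertips stand manip.nose_length ahead of it and the grasp point (between the pads) lies 3 mm ahead of it (manip.nose_length is the distance from the TCP to the fingertips, in m); z points along the fingers, y is the direction in which the jaws open and shut (so a half turn about z gives the same grasp; the last joint's range is limited). The gripper opens to 85 mm and grips with 20 to 120 N. Pads are 22 mm wide; open, the fingers measure 114 mm over their backs; the gripper's body (76 mm by 85 mm) begins 54 mm behind the grasp point. The pads swing forward as they close: fully open they stand 13 mm farther back than shut.
Start: joints at [-1.231, 0.087, 0.176, 1.66, 0, 1.571], TCP at [0.183, -0.519, 0.229] pointing down, gripper open.
Joint ranges: [-3.13, 3.13], [-0.85, 1.81], [-1.15, 1.24], [-2.2, 2.28], [-1.44, 1.52], [-3.14, 3.14]. Speed limits (rad/s): [2.22, 2.22, 2.57, 3.14, 3.14, 3.14].

INTERFACE

Orientations are given as a 3x3 rotation matrix whose columns are the frame's x, y, z axes.
In Python, from plant import manip, cams gives the robot as it stands.
- The arm moves only by the tool servo_tool, never from a script. Its argument "deltas" is a list that holds one entry, the list of rows, each a list of 5 numbers: the shift along the tool's x, y, z in mm, then the turn about the tool's z in rad, then the opening, from -1 (shut) to 1 (fully open), so that 0 is half open. A call has exactly 10 rows; each row shifts and turns the commanded pose from where the row before left it, along the tool's axes as they then stand; what a row does not reach is not made up. A row lasts 1/8 s, in which the tool goes at most 62.5 mm and 10.7 degrees, less where a joint would pass 70% of its speed; a pose out of reach is approached as far as the arm can. A call is refused whole if a number of a shift passes 62.5 or a number of a turn 0.188, either way. A call with a gripper value outside its range is refused whole. The fingers move at their own pace and stop on an object; "newtons" is the grip in N (left out, the last holds). Time passes only in rows, so rows that do not move let the fingers close, or fill a call up. It gives the time, the measured TCP pose, the force and the opening at its end, in the units of the state.
- manip.state(): the state, without advancing time (a new reading comes with each control period).
- cams.snapshot(name): name is "scene" or "top" or "wrist"; returns a dict with "image" (400x640x3 uint8, red, green, blue), "range_z" (400x640 float32, m along the optical axis (not along the pixel's ray), 0 where there is no reading), "K" (3x3 intrinsics, pixels), "eye" and "orientation" of the camera in the world. Camera axes: x right, y down, z forward; pixel columns grow to the right and rows downward; lengths in m; the calibration is good to about 2 mm. A picture is of the moment at which its call begins.
- manip.sign_off(): hands the job in, once; it reports no verdict.
The state is a dict: "time": time; "joint_pos": joint angles; "qvel": joint speeds; "joint_efforts": joint torques, N m; "tcp_pos": TCP position; "tool_rot": TCP orientation; "ft_force": force on the tool from outside, world axes, zero at the start; "wrist_torque": the same for the moment, N m; "finger_gap": finger opening in m.
Only numpy, scipy, OpenCV 4.12 (cv2) and the standard library are available. Lean on these libraries where they do the work, as an engineer would, in place of code of your own. Each camera call takes 0.05 s, during which the arm holds its last target. There are 200 camera calls.

TASK

An egg is waiting on the candling lamp. Turn the selector knob on the grey switch box until its pointer is at the blue mark, then swing the lamp's spring-return dial by its orange peg clockwise past the first and second clicks to the third one (the red mark) and finish while still holding it there, since it springs back when let go. Leave the egg in its cup and do not disturb the other things on the table.

Things in the scene. Friction and masses are not known exactly. Their poses are not given: they have to be found in the camera images.
- selector_grip (a point): Grip point of the selector knob on the grey switch box (box 160 x 160 x 70 mm, fixed; left or right of the lamp). On the knob's vertical turning axis, about 102 mm above the table and 14 mm below the knob's top. The knob is an upright grey wing 46 mm long, 14 mm thick, 34 mm high, on a black disc 48 mm across. The point's x axis runs along the wing, away from the pointer: the pointer end (white line) is at its -x side. Pinch the wing across its 14 mm thickness from above.
- selector_aim (a point): Where the knob points: a point 44 mm from the turning axis in the pointer's direction, turning with the knob, 4 mm above the ring of coloured marks. At the blue mark it lies straight above mark_blue.
- selector (a joint): Angle of the selector, rad, 0 at the start (pointing at no mark), growing clockwise seen from above, range -1.45 to 1.45. It clicks into rest every 0.6 rad; the marks are at -1.2, -0.6, 0.6 and 1.2. It takes about 0.09 N m to turn; when let go it settles at the nearest click.
- mark_blue: Blue disc, 12 mm across, flat on the switch box, 44 mm from the knob's axis; origin at its centre. Yellow, green and red discs like it sit at the other three click positions; which colour is where changes.
- dial_turn (a joint): Angle of the spring-return dial on the white candling lamp (box 240 x 180 x 70 mm, fixed), rad. 0 at rest, growing clockwise seen from above, stop at 1.55. Clicks at 0.4, 0.8 and 1.2 (yellow, orange and red marks; white is rest), felt as light bumps only: the spring turns it back to 0 from anywhere when let go. Return torque about 0.09 N m at rest and 0.29 N m (5 N at the peg) at the third click, plus or minus 0.06 N m from the clicks.
- dial: Spring-return dial; origin on its vertical turning axis, 74 mm above the table. The dial is a black disc 60 mm across with an arm that carries the peg.
- dial_peg (a point): Upright orange round peg on the dial's arm, 14 mm across, 40 mm high, its axis 55 mm from the dial's axis. The point is the centre of its foot, 84 mm above the table; its top is 124 mm above the table. The upper 38 mm stand clear above the arm. It moves in a level arc about the dial's axis.
- third_mark (a point): Centre of the red mark of the third click on the lamp's top, 76 mm from the dial's axis: with the dial at 1.2 rad, axis, peg and red mark lie in one line seen from above.
- egg: Loose duck egg, 45 mm across and 60 mm high, upright in the rubber cup of the lamp, 105 mm from the dial's axis on the side away from the robot; its origin is its lower end, 78 mm above the table, its top at 138 mm. Not to be touched.
- spray: Loose white bottle, 60 mm across, 150 mm high, upright at the left. Origin under its centre. Bystander.
- mug: Loose blue mug, 76 mm across, 90 mm high, at the right. Origin under its centre. Bystander.
- tape: Loose roll of amber tape lying flat, 90 mm across, 30 mm high, at the right. Origin under its centre. Bystander.
- brush: Loose brush lying flat behind the boxes, its origin under its middle. Bystander.
- jar: Loose glass jar with a red cap, 64 mm across, 70 mm high, behind the boxes. Origin under its centre. Bystander.
- screwdriver: Loose screwdriver lying flat, at the left behind. Bystander.
Not all that is in view belongs to the job. Of the things that look like the part that bears selector_grip, take the one that is farthest to the robot's left at the start.

How it is judged:
On the way, in this order (a step that is already met when the one before it is completed fails the run):
1. the selector points at the blue mark (horizontal distance between selector_aim and mark_blue below 0.007 m and value of joint dial_turn below 0.3 rad), for 0.2 s.
2. the dial is held at its third click (horizontal distance between selector_aim and mark_blue below 0.007 m and value of joint dial_turn between 1.08 and 1.32 rad and contact force between any of the fingers, the arm and dial above 1 N), for 0.2 s.
At the end, for the whole second after the job is handed in: The selector points at the blue mark (its aim point within 7 mm, about 0.16 rad), the dial stands still at its third click (1.2 rad, within 0.12), held there by the robot pushing or gripping the dial with more than 1 N, and the egg is still upright in its cup (all of step 2 and velocity of joint dial_turn between -0.15 and 0.15 rad/s and distance between egg and dial below 0.13 m and angle between egg's own z axis and vertical below 0.5 rad); the arm keeps its last pose, push and grip.
It fails at once if the egg is knocked in its cup (moved over 20 mm) (distance of egg from where it was at the start of the episode above 0.02 m).
It fails at once if a bystander is pushed over 30 mm from its place (distance of any of spray, mug, tape, brush, jar, screwdriver from where it was at the start of the episode above 0.03 m).
It also fails if it takes over 51 s, if anything falls off the work surface, if the arm or the gripper's body presses on something with over 40 N, if the wrist force passes 120 N, or if a joint passes its speed limit or range.

## Working session

There is one attempt and no reset: what is moved stays moved. The work goes in short steps, Python scripts to look and compute and a tool call to move; the robot and the scene stay as the last step left them, time stands still between calls to the robot, and variables do not carry over. Pictures are saved under pics/ and viewed, about 8 in all and at most 12, crops included, and the job is handed in when it is done.

Besides the shell and the picture viewer there is one more tool, called after "Emit:" in YAML: its name, and indented under it one key for each argument. servo_tool: Moves the arm, as the interface text tells. Its arguments: {"type":"object","properties":{"deltas":{"type":"array","items":{"type":"array","items":{"type":"array","items":{"type":"number"}}}},"newtons":{"type":"number"}},"required":["deltas"]}

```bash
mkdir -p pics; cat > h.py <<'E'
import numpy as np, cv2
from plant import manip, cams
def snap(n,f=None):
    s=cams.snapshot(n)
    if f: cv2.imwrite('pics/'+f,s['image'][...,::-1])
    np.savez('pics/'+n+'.npz',**s); return s
def pt(s,u,v,z=None):
    K=s['K'];R=np.array(s['orientation']);e=np.array(s['eye'])
    r=R@np.array([(u-K[0,2])/K[0,0],(v-K[1,2])/K[1,1],1.])
    if z is None: return e+r*s['range_z'][int(v),int(u)]
    return e+r*(z-e[2])/r[2]
E
python3 - <<'E'
from h import *
s=snap('top','top.png');snap('scene','scene.png')
st=manip.state();print({k:np.round(v,3).tolist() for k,v in st.items()},manip.nose_length)
print(s['eye'],s['orientation'],s['K'])
E
```

```text
{'time': 0.1, 'joint_pos': [-1.231, 0.087, 0.175, 1.66, 0.0, 1.571], 'qvel': [0.0, 0.0, 0.002, 0.001, 0.0, -0.0], 'joint_efforts': [0.002, -52.156, 46.565, 0.016, 0.0, 0.0], 'tcp_pos': [0.183, -0.518, 0.229], 'tool_rot': [[0.943, 0.333, -0.0], [0.333, -0.943, 0.001], [0.0, -0.001, -1.0]], 'ft_force': [0.431, 0.087, -0.289], 'wrist_torque': [0.009, 0.0, -0.003], 'finger_gap': 0.085} 0.022
[ 0.40194085 -0.00253202  1.0461891 ] [[-0.01517918 -0.9894413   0.14413714]
 [-0.99978943  0.01701003  0.01147825]
 [-0.01380883 -0.14393256 -0.98949115]] [[397.44323573   0.         315.02867133]
 [  0.         397.44323573 190.70526941]
 [  0.           0.           1.        ]]
```

View pics/top.png

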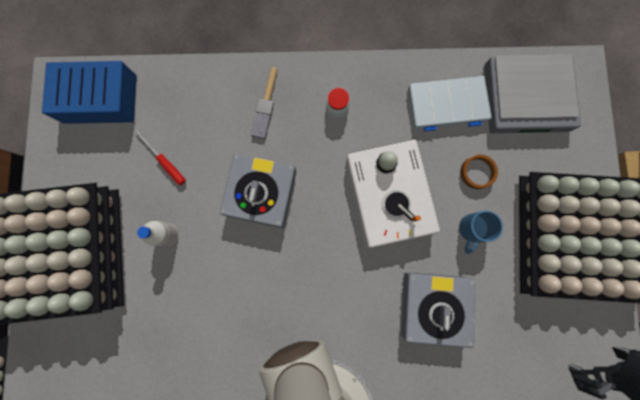

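View pics/scene.png

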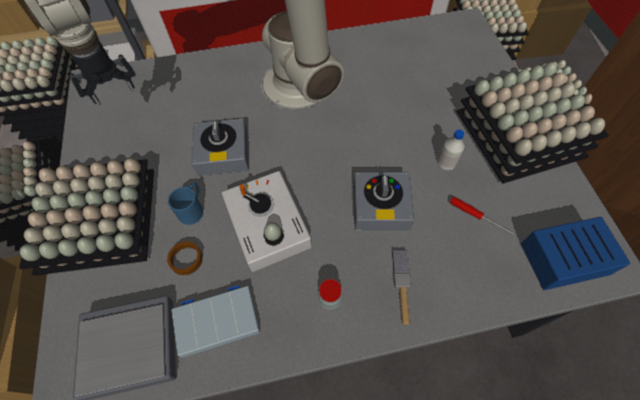

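The knob could be either of two things in the top view: the left box at (256,192), which has coloured marks, or the right box at (443,316), which has none. The task says farthest left, so I choose (256,192). The dial axis is near (397,205), the peg near (417,218) and the egg near (388,161). Next is a close crop to check the choice.

```bash
python3 - <<'E'
from h import *
im=cv2.imread('pics/top.png')
a=cv2.resize(im[150:230,216:296],(400,560)[:1]*2,interpolation=cv2.INTER_CUBIC)
b=cv2.resize(im[140:250,345:445],None,fx=4,fy=4,interpolation=cv2.INTER_CUBIC)
c=np.zeros((440,800,3),np.uint8);c[:400,:400]=a;c[:440,400:]=b
cv2.imwrite('pics/crop.png',c)
E
```

```text
(no output)
```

View pics/crop.png

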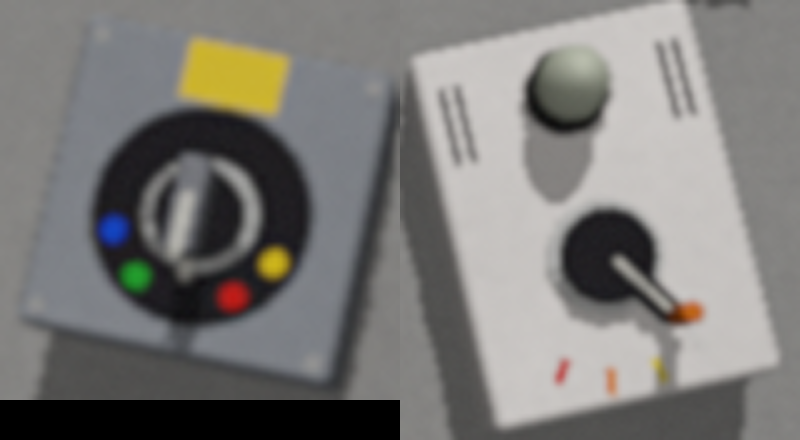

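The crop confirms the left knob: its pointer (white line) faces the robot. Going clockwise, green is at crop (136,276) and blue at (114,229), so blue is +1.2. On the right of the crop are the dial at (608,256), the peg at (688,312), the red mark at (562,371) and the egg at (568,88).

```bash
python3 - <<'E'
from h import *
from scipy.optimize import least_squares
s=dict(np.load('pics/top.npz'))
L=lambda u,v:(216+u/5-.4,150+v/5-.4)
Rr=lambda u,v:(345+(u-400)/4-.4,140+v/4-.4)
m={'b':(114,229,1.2),'g':(136,276,.6),'r':(233,296,-.6),'y':(273,263,-1.2)}
print('box z',pt(s,230,207),pt(s,*L(114,229)))
P=np.array([pt(s,*L(a,b),.076)[:2] for a,b,c in m.values()]);A=np.array([c[2] for c in m.values()])
f=lambda p:(np.c_[p[0]+.044*np.cos(p[2]-A),p[1]+.044*np.sin(p[2]-A)]-P).ravel()
r=least_squares(f,[.4,.13,3.]);print('knob',r.x,np.round(r.fun*1e3,1))
# box top for check: knob via wing top z=.116
print('wing top ends',pt(s,*L(193,157),.116),pt(s,*L(178,250),.116), 'ring c',pt(s,*L(201,215),.076))
print('lamp z',pt(s,375,225))
P=np.array([pt(s,*Rr(a,b),.071)[:2] for a,b in[(562,371),(611,380),(660,370)]]);A=np.array([1.2,.8,.4])
f=lambda p:(np.c_[p[0]+.076*np.cos(p[2]-A),p[1]+.076*np.sin(p[2]-A)]-P).ravel()
r=least_squares(f,[.38,-.2,-2.]);x=r.x;print('dial',x,np.round(r.fun*1e3,1))
print('dial disc',pt(s,*Rr(608,256),.082),'peg img',pt(s,*Rr(692,312),.124),'egg',pt(s,*Rr(568,88),.12))
for a in(0,1.2):print('peg',a,x[0]+.055*np.cos(x[2]-a),x[1]+.055*np.sin(x[2]-a))
E
```

```text
box z [0.50687521 0.21955001 0.07125707] [0.53535735 0.1989512  0.0719697 ]
knob [0.54129376 0.15509967 2.91729859] [ 0.1  0.5  0.1  0.4 -0.2 -0.2  0.  -0.8]
wing top ends [0.56325445 0.1525973  0.116     ] [0.51879625 0.15939343 0.116     ] ring c [0.54105214 0.1551068  0.076     ]
lamp z [ 0.45686025 -0.13666141  0.06975324]
dial [ 0.50844977 -0.19050642 -2.34763183] [ 0.1 -0.1 -0.2 -0.1  0.1  0.2]
dial disc [ 0.50727698 -0.18934275  0.082     ] peg img [ 0.46931662 -0.22820127  0.124     ] egg [ 0.60376358 -0.16278178  0.12      ]
peg 0 0.46989332981598914 -0.22972887491903426
peg 1.2 0.45792168750339224 -0.16878287122924865
```

Fit results:
- **Knob:** axis at (0.541, 0.155), wing yaw about -0.2.
- **Dial:** axis at (0.508, -0.190). Peg at (0.470, -0.229) at rest and (0.458, -0.169) at the third click.

I'll move toward the knob at the current height.

Emit:
servo_tool:
  deltas:
    - [[37.5,-34.4,0,0,1],[37.5,-34.4,0,0,1],[37.5,-34.4,0,0,1],[37.5,-34.4,0,0,1],[37.5,-34.4,0,0,1],[37.5,-34.4,0,0,1],[37.5,-34.4,0,0,1],[37.5,-34.4,0,0,1],[37.5,-34.4,0,0,1],[37.5,-34.4,0,0,1]]

```text
time: 1.35
tcp_pos: [0.4226, -0.0676, 0.229]
tool_rot: [[0.943, 0.333, -0.0], [0.333, -0.943, -0.0], [-0.0, 0.0, -1.0]]
ft_force: [1.0, 0.1, 0.2]
finger_gap: 0.0856
```

```bash
python3 - <<'E'
from h import *
st=manip.state();print({k:np.round(v,4).tolist() for k,v in st.items()})
E
```

```text
{'time': 1.35, 'joint_pos': [-0.1585, -0.2023, -0.0999, 1.6731, -0.0001, 2.6432], 'qvel': [0.9277, 0.2656, 0.215, -0.049, 0.0004, 0.9237], 'joint_efforts': [-6.6297, -37.2376, 44.8076, 0.6926, 0.0856, -1.501], 'tcp_pos': [0.4226, -0.0676, 0.229], 'tool_rot': [[0.9428, 0.3334, -0.0], [0.3334, -0.9428, -0.0], [-0.0, 0.0, -1.0]], 'ft_force': [0.9737, 0.1166, 0.2104], 'wrist_torque': [0.016, -0.0539, -0.0148], 'finger_gap': 0.0856}
```

Emit:
servo_tool:
  deltas:
    - [[0,0,0,-0.186,1],[0,0,0,-0.186,1],[0,0,0,-0.186,1],[0,0,0,-0.186,1],[0,0,0,-0.186,1],[0,0,0,-0.186,1],[0,0,0,-0.186,1],[0,0,0,-0.186,1],[0,0,0,-0.186,1],[0,0,0,-0.186,1]]

```text
time: 2.6
tcp_pos: [0.4221, -0.0692, 0.2289]
tool_rot: [[-0.593, 0.805, -0.001], [0.805, 0.593, 0.0], [0.0, -0.0, -1.0]]
ft_force: [0.1, -0.1, -0.2]
finger_gap: 0.0855
```

Emit:
servo_tool:
  deltas:
    - [[0,0,0,-0.18,1],[0,0,0,-0.18,1],[0,0,0,-0.18,1],[0,0,0,-0.18,1],[-11.1,40.6,0,0,1],[-11.1,40.6,0,0,1],[-11.1,40.6,0,0,1],[-11.1,40.6,0,0,1],[-11.1,40.6,0,0,1],[-11.1,40.6,0,0,1]]

```text
time: 3.85
tcp_pos: [0.5412, 0.1551, 0.2288]
tool_rot: [[-0.976, 0.22, -0.0], [0.22, 0.976, -0.0], [0.0, -0.0, -1.0]]
ft_force: [1.1, -0.0, 0.5]
finger_gap: 0.0853
```

```bash
python3 - <<'E'
from h import *
s=snap('wrist','w1.png')
st=manip.state();print({k:np.round(v,4).tolist() for k,v in st.items() if k in('time','joint_pos','tcp_pos','tool_rot','ft_force')})
K=s['K'];R=s['orientation'];e=s['eye']
for p in([.5413,.1551,.116],[.5413,.1551,.076],[.5413-.044*.975,.1551+.044*.22,.076]):
    c=R.T@(np.array(p)-e);print((K@c/c[2])[:2])
E
```

```text
{'time': 3.9, 'joint_pos': [0.2835, 0.1241, 0.2131, 1.6602, 0.0014, 0.5035], 'tcp_pos': [0.5427, 0.1585, 0.2275], 'tool_rot': [[-0.9759, 0.2182, -0.0008], [0.2182, 0.9759, 0.0012], [0.0011, 0.001, -1.0]], 'ft_force': [-4.0944, 1.3016, -2.5397]}
[318.27007571 192.83690835]
[318.06057287 181.97049069]
[318.11656122 138.43935782]
```

View pics/w1.png

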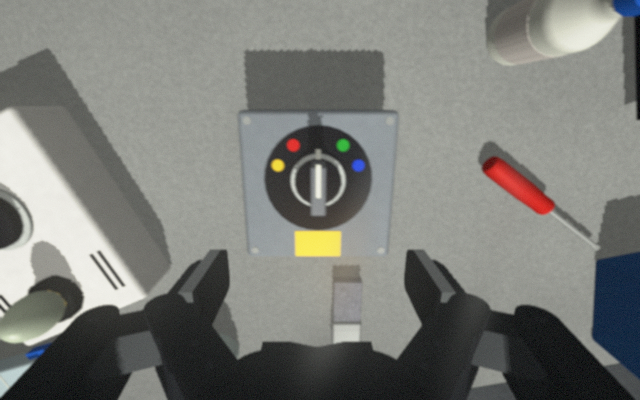

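The wrist view shows the wing upright at x≈318, with the knob axis at (318,181), which matches the prediction of (318,182). Blue is at (358,165) and the pointer is up. Now descend and pinch.

Emit:
servo_tool:
  deltas:
    - [[0,0,24.2,0,1],[0,0,24.2,0,1],[0,0,24.2,0,1],[0,0,24.2,0,1],[0,0,24.2,0,0.2],[0,0,0,0,-0.4],[0,0,0,0,-1],[0,0,0,0,-1],[0,0,0,0,-1],[0,0,0,0,-1]]
  newtons: 60

```text
time: 5.15
tcp_pos: [0.5416, 0.1547, 0.1098]
tool_rot: [[-0.976, 0.219, 0.003], [0.219, 0.976, 0.002], [-0.002, 0.003, -1.0]]
ft_force: [0.4, 4.7, 4.7]
finger_gap: 0.0112
```

Emit:
servo_tool:
  deltas:
    - [[0,0,0,0.15,-1],[0,0,0,0.15,-1],[0,0,0,0.15,-1],[0,0,0,0.15,-1],[0,0,0,0.15,-1],[0,0,0,0.15,-1],[0,0,0,0.15,-1],[0,0,0,0.15,-1],[0,0,0,0,-1],[0,0,0,0,-1]]

```text
time: 6.4
tcp_pos: [0.5407, 0.154, 0.1097]
tool_rot: [[-0.149, 0.989, 0.001], [0.989, 0.149, 0.001], [0.001, 0.001, -1.0]]
ft_force: [-4.0, 2.5, 7.7]
finger_gap: 0.0115
```

```bash
python3 - <<'E'
from h import *
st=manip.state();print({k:np.round(v,4).tolist() for k,v in st.items()})
E
```

```text
{'time': 6.4, 'joint_pos': [0.2772, 0.1025, -0.0376, 1.4296, 0.0004, 1.6989], 'qvel': [0.0006, -0.0016, -0.0015, -0.0009, 0.0014, 0.0012], 'joint_efforts': [-1.4867, -49.2256, 44.5823, -1.6492, -0.7614, 0.0235], 'tcp_pos': [0.5407, 0.154, 0.1097], 'tool_rot': [[-0.1486, 0.9889, 0.0009], [0.9889, 0.1486, 0.0007], [0.0006, 0.001, -1.0]], 'ft_force': [-3.9531, 2.4951, 7.6552], 'wrist_torque': [0.3227, 0.9882, 0.0112], 'finger_gap': 0.0115}
```

Emit:
servo_tool:
  deltas:
    - [[0,0,0,0,0],[0,0,0,0,0.5],[0,0,0,0,1],[0,0,-24,0,1],[0,0,-24,0,1],[0,0,-24,0,1],[0,0,-24,0,1],[0,0,-24,0,1],[0,0,0,0,1],[0,0,0,0,1]]

```text
time: 7.65
tcp_pos: [0.5407, 0.1537, 0.2272]
tool_rot: [[-0.148, 0.989, -0.001], [0.989, 0.148, -0.0], [-0.0, -0.001, -1.0]]
ft_force: [0.5, -0.0, -0.2]
finger_gap: 0.085
```

```bash
python3 - <<'E'
from h import *
s=snap('wrist','w2.png')
st=manip.state();print({k:np.round(v,4).tolist() for k,v in st.items() if k in('time','joint_pos','tcp_pos','tool_rot','ft_force','finger_gap')})
E
```

```text
{'time': 7.7, 'joint_pos': [0.277, 0.1167, 0.2038, 1.6595, -0.0001, 1.6988], 'tcp_pos': [0.5405, 0.1536, 0.2269], 'tool_rot': [[-0.1484, 0.9889, -0.0015], [0.9889, 0.1484, -0.0005], [-0.0003, -0.0015, -1.0]], 'ft_force': [0.4959, -0.1692, -1.0892], 'finger_gap': 0.0853}
```

View pics/w2.png

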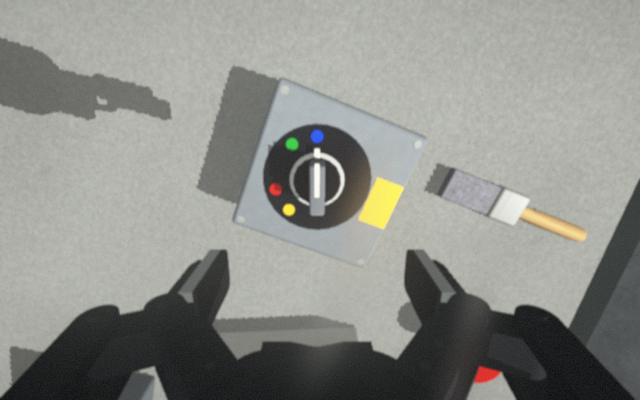

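The wrist view shows the white pointer line at (317,155) pointing straight at blue at (317,136), so the selector is set. Now over to the peg, turning the tool so the jaws close tangentially.

Emit:
servo_tool:
  deltas:
    - [[-46,-15.8,0,0,1],[-46,-15.8,0,0,1],[-46,-15.8,0,0,1],[-46,-15.8,0,0,1],[-46,-15.8,0,0,1],[-46,-15.8,0,0,1],[-46,-15.8,0,0,1],[-46,-16.2,0,0,1],[0,0,0,-0.186,1],[0,0,0,-0.186,1]]

```text
time: 8.95
tcp_pos: [0.4694, -0.2297, 0.2269]
tool_rot: [[-0.502, 0.865, -0.002], [0.865, 0.502, 0.001], [0.002, -0.001, -1.0]]
ft_force: [-0.4, -0.2, 0.1]
finger_gap: 0.0853
```

Emit:
servo_tool:
  deltas:
    - [[0,0,0,-0.184,1],[0,0,0,-0.184,1],[0,0,0,-0.184,1],[0,0,0,-0.184,1],[0,0,0,-0.184,1],[0,0,0,-0.184,1],[0,0,0,-0.184,1],[0,0,0,-0.184,1],[0,0,0,-0.184,1],[0,0,0,-0.184,1]]

```text
time: 10.2
tcp_pos: [0.4697, -0.2288, 0.227]
tool_rot: [[-0.699, -0.715, -0.002], [-0.715, 0.699, 0.001], [0.001, 0.002, -1.0]]
ft_force: [0.0, 0.2, 0.7]
finger_gap: 0.0857
```

```bash
python3 - <<'E'
from h import *
s=snap('wrist','w3.png')
st=manip.state();print({k:np.round(v,4).tolist() for k,v in st.items() if k in('time','joint_pos','tcp_pos','tool_rot','ft_force','finger_gap')})
K=s['K'];R=s['orientation'];e=s['eye']
for p in([.4696,-.2290,.124],[.4696,-.2290,.086],[.5084,-.1905,.080]):
    c=R.T@(np.array(p)-e);print((K@c/c[2])[:2])
E
```

```text
{'time': 10.25, 'joint_pos': [-0.4534, 0.0215, 0.1034, 1.6543, 0.0, -1.2587], 'tcp_pos': [0.4697, -0.2288, 0.227], 'tool_rot': [[-0.6929, -0.7211, -0.0015], [-0.7211, 0.6929, 0.0007], [0.0005, 0.0016, -1.0]], 'ft_force': [0.2038, 0.1525, 0.4312], 'finger_gap': 0.0853}
[316.72073543 196.84245984]
[316.62574471 185.64426235]
[315.87345798 234.13366474]
```

View pics/w3.png

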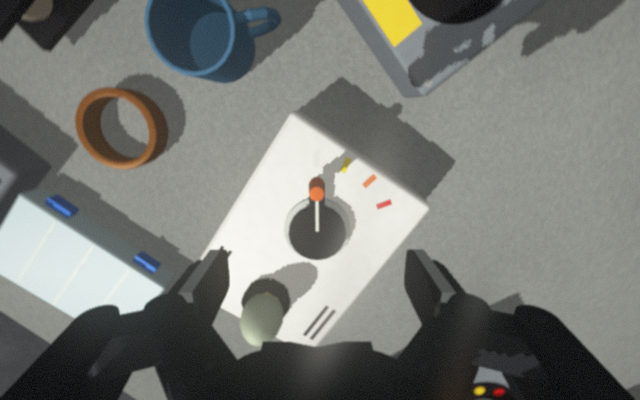

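The wrist view shows the peg top at (316,194) against a predicted (317,197), and the dial axis at (316,231). The peg is centred between the jaws and the egg at (265,318) is clear. Descend and grip.

Emit:
servo_tool:
  deltas:
    - [[0,0,23,0,1],[0,0,23,0,1],[0,0,23,0,1],[0,0,23,0,1],[0,0,23,0,0.2],[0,0,0,0,-0.4],[0,0,0,0,-1],[0,0,0,0,-1],[0,0,0,0,-1],[0,0,0,0,-1]]
  newtons: 50

```text
time: 11.5
tcp_pos: [0.4699, -0.2288, 0.1143]
tool_rot: [[-0.704, -0.71, 0.0], [-0.71, 0.704, 0.0], [-0.0, -0.0, -1.0]]
ft_force: [-3.3, 3.1, 5.8]
finger_gap: 0.0109
```

```bash
python3 - <<'E'
from h import *
st=manip.state();print({k:np.round(v,4).tolist() for k,v in st.items()})
c=np.array([.5084,-.1905]);p=st['tcp_pos'][:2];r=p-c;print(np.hypot(*r),np.arctan2(r[1],r[0]))
# arc: 10 rows of 0.12 rad turn about dial centre, tool x radial outwards: shift before turn in tool axes
R=np.hypot(*r);a=.12;print(-R*(1-np.cos(a))*1e3,R*np.sin(a)*1e3)
E
```

```text
{'time': 11.5, 'joint_pos': [-0.4533, 0.0086, -0.1272, 1.4346, 0.0003, -1.2433], 'qvel': [-0.0001, 0.0003, -0.0001, 0.0015, 0.0003, 0.0009], 'joint_efforts': [-0.458, -44.4569, 46.1134, -2.2185, -0.2556, -0.0106], 'tcp_pos': [0.4699, -0.2288, 0.1143], 'tool_rot': [[-0.7038, -0.7104, 0.0005], [-0.7104, 0.7038, 0.0], [-0.0004, -0.0003, -1.0]], 'ft_force': [-3.3269, 3.1086, 5.8128], 'wrist_torque': [0.6376, 0.8961, -0.0114], 'finger_gap': 0.0109}
0.05429131938757414 -2.357875708473581
-0.3904286476900968 6.4993336805142015
```

Emit:
servo_tool:
  deltas:
    - [[-0.4,6.6,0,0.12,-1],[-0.4,6.6,0,0.12,-1],[-0.4,6.6,0,0.12,-1],[-0.4,6.6,0,0.12,-1],[-0.4,6.6,0,0.12,-1],[-0.4,6.6,0,0.12,-1],[-0.4,6.6,0,0.12,-1],[-0.4,6.6,0,0.12,-1],[-0.4,6.6,0,0.12,-1],[-0.4,6.6,0,0.12,-1]]

```text
time: 12.75
tcp_pos: [0.4583, -0.1689, 0.1143]
tool_rot: [[-0.915, 0.403, 0.001], [0.403, 0.915, -0.003], [-0.002, -0.002, -1.0]]
ft_force: [-3.2, -6.2, 4.7]
finger_gap: 0.0104
```

Emit:
servo_tool:
  deltas:
    - [[0,0,0,0,-1],[0,0,0,0,-1],[0,0,0,0,-1],[0,0,0,0,-1],[0,0,0,0,-1],[0,0,0,0,-1],[0,0,0,0,-1],[0,0,0,0,-1],[0,0,0,0,-1],[0,0,0,0,-1]]

```text
time: 14.0
tcp_pos: [0.4583, -0.1689, 0.1143]
tool_rot: [[-0.917, 0.399, 0.001], [0.399, 0.917, -0.003], [-0.002, -0.002, -1.0]]
ft_force: [-4.3, -4.4, 5.6]
finger_gap: 0.0106
```

```bash
python3 - <<'E'
from h import *
st=manip.state();print({k:np.round(v,4).tolist() for k,v in st.items()})
c=np.array([.5084,-.1905]);r=st['tcp_pos'][:2]-c;print(np.hypot(*r),-2.352-np.arctan2(r[1],r[0]),-2.352-np.arctan2(r[1],r[0])+2*np.pi)
snap('wrist','w4.png');s=snap('top');im=s['image'][...,::-1]
w=cv2.imread('pics/w4.png')[100:300,200:440]
b=cv2.resize(im[140:250,345:445],(400,440),interpolation=cv2.INTER_CUBIC);o=np.zeros((440,800,3),np.uint8);o[:,400:]=b;o[:333,:400]=cv2.resize(w,(400,333));cv2.imwrite('pics/f.png',o)
E
```

```text
{'time': 14.0, 'joint_pos': [-0.3519, -0.0744, -0.2078, 1.4359, -0.0021, 0.0585], 'qvel': [-0.0002, -0.0013, -0.001, 0.0011, 0.0003, -0.0011], 'joint_efforts': [2.7247, -39.7621, 45.3741, -1.1037, 1.5845, -0.006], 'tcp_pos': [0.4583, -0.1689, 0.1143], 'tool_rot': [[-0.917, 0.399, 0.0007], [0.399, 0.917, -0.0025], [-0.0017, -0.002, -1.0]], 'ft_force': [-4.2759, -4.3611, 5.5635], 'wrist_torque': [-0.9157, 0.9549, 0.0485], 'finger_gap': 0.0106}
0.054559110330856704 -5.086796045122881 1.1963892620567051
```

View pics/f.png

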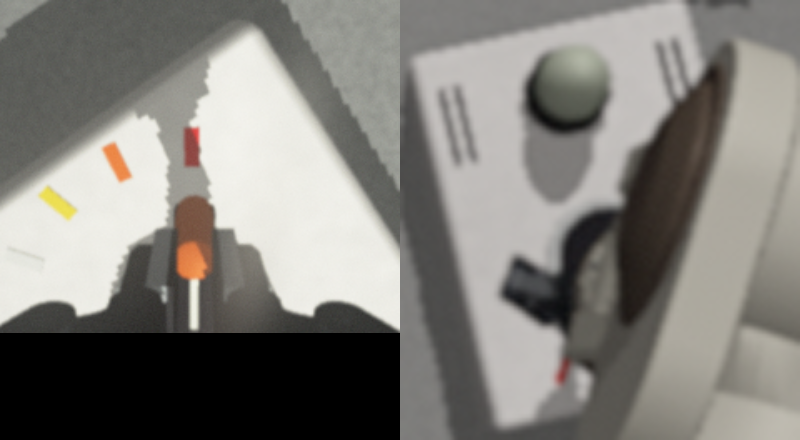

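The left view shows the peg (192,260) gripped, with the arm line and the red mark (192,147) in one line. The egg at (568,88) has not moved. TCP geometry gives a dial angle of about 1.20 rad, and it is still. Handing in.

```bash
python3 -c "
from plant import manip; print(manip.sign_off())"
```

```text
the job is handed in; nothing more can be done
None
```

I handed the job in at about 14 s of the 51 s allowed, with the gripper still holding the dial at the third click.

- **Selector:** I turned the left switch box's knob 1.2 rad clockwise and let go. The wrist camera then showed its pointer straight at the blue mark. I did not look at it again after that.
- **Dial:** I gripped the orange peg and swung it along its arc. The peg lines up with the red mark in the camera, and the arm's position puts the dial at about 1.20 rad, standing still.
- **Holding force:** the grip was set to 50 N and the sideways wrist force read about 6 N. That is close to the roughly 5 N spring return expected there, though part of that reading is also present in the grip before turning.
- **Egg and other objects:** the egg was in the same place in the last top picture. I saw no contact with the bystanders, but I did not measure their positions again.

One oddity is that the finger opening read about 11 mm on both the 14 mm wing and the 14 mm peg. I took that as a constant offset in the reading, since neither grip slipped. No check failed.

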